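# Seat the steady rest under the lathe keeper, up to its depth stop

### The arm

A 6-joint arm with a two-finger parallel gripper is mounted at the origin on the work surface. World frame = base frame: x ahead of the robot, y to its left, z up, the work surface at z = 0. Lengths are in m, angles in rad, forces in N, time in s.
With the tool pointing down it reaches from about 0.375 to 0.9 m from the base axis. Payload 3.1 kg.
Tool frame: the origin (TCP) lies on the centre line of the jaws, within the pads' length; the fingertips stand robot.tip_reach ahead of it and the grasp point (between the pads) is the TCP (robot.tip_reach is the distance from the TCP to the fingertips, in m); z points along the fingers, y is the direction in which the jaws open and shut (so a half turn about z gives the same grasp; the last joint's range is limited). The gripper opens to 87 mm and grips with 3 to 60 N. Pads are 19 mm wide; open, the fingers measure 117 mm over their backs; the gripper's body (75 mm by 190 mm) begins 51 mm behind the grasp point.
Start: joints at [-1.294, 0.527, 1.433, -0, 1.181, -0.178], TCP at [0.275, -0.561, 0.242] pointing down, gripper open.
Joint ranges: [-3.08, 3.08], [-0.75, 2.2], [0.22, 2.44], [-1.43, 4.57], [0, 2.65], [-2.85, 2.85]. Speed limits (rad/s): [2.79, 2.79, 3.14, 3.14, 3.14, 3.14].

### API

Orientations are given as a unit quaternion [x, y, z, w].
In Python, from rig import telemetry, viewer, robot gives the robot as it stands. The module is installed in compiled form; this text tells all that it offers.
- The arm moves only by the tool step_arm, never from a script. Its argument "targets" is a list of rows, each an object of numbers: "dx", "dy", "dz": the shift along the tool's x, y, z in m; "rx", "ry", "rz": the turn, a rotation vector about the tool's x, y, z in degrees. In form: [{"dx": .., "dy": .., "dz": .., "rx": .., "ry": .., "rz": ..}, ...]. A call has exactly 5 rows; each row is the pose to reach, as a shift and turn from the pose measured when the call began, along the tool's axes at that moment; what a row does not reach only later rows make up. A row lasts 1/8 s, in which the tool goes at most 62.5 mm and 10.7 degrees, less where a joint would pass 70% of its speed; a pose out of reach is approached as far as the arm can. A call with a gripper value outside its range is refused whole. "gripper" is the opening, from 0 (shut) to 1 (fully open), set as the call begins (left out, the last holds). The fingers move at their own pace and stop on an object; "force" is the grip in N (left out, the last holds). Time passes only in rows, so rows that repeat a pose let the fingers close, or fill a call up. It gives the time, the measured TCP pose, the force and the opening at its end, in the units of the state.
- telemetry.get_obs(): the state, without advancing time (a new reading comes with each control period).
- viewer.camera(name): name is "side" or "top" or "wrist"; returns a dict with "img" (384x512x3 uint8, blue, green, red), "depth" (384x512 float32, m along the optical axis (not along the pixel's ray), 0 where there is no reading), "K" (3x3 intrinsics, pixels), "R" (3x3) and "t" (3): a world point X has camera coordinates R X + t. Camera axes: x right, y down, z forward; pixel columns grow to the right and rows downward; lengths in m; the calibration is good to about 2 mm. The wrist camera is an equidistant fisheye: a pixel r from the principal point sees the ray r / f radians off the axis. A picture is of the moment at which its call begins.
- robot.hand_in(): hands the job in, once; it reports no verdict.
The state is a dict: "time": time; "q": joint angles; "joint_velocities": joint speeds; "joint_torque": joint torques, N m; "position": TCP position; "tool_rot": TCP orientation; "ft_force": force on the tool from outside, world axes, zero at the start; "moment": the same for the moment, N m; "grip_width": finger opening in m.
Only numpy, scipy, OpenCV 4.12 (cv2) and the standard library are available. Lean on these libraries where they do the work, as an engineer would, in place of code of your own. Each camera call takes 0.05 s, during which the arm holds its last target.

### The job

Stand the notched wooden steady rest on the lathe's baseboard and slide its flat toe sideways under the overhang of the low iron keeper until it is fully home against the depth stop hidden inside. The stop is only held by friction and has already been set, so never force the steady: feel for the stop gently and do not shove it back. Leave the steady standing there square in the keeper, and leave the other things on the bench alone.

Things in the scene. Friction and masses are not known exactly. Their poses are not given: they have to be found in the camera images.
- steady_grip (a point): Steady rest: loose pale wooden part, 0.2-0.42 kg, standing on the bench: a foot plate with a T-shaped upright. Point: centre of its web, 50 mm above the underside; x points along the foot to the toe, z up. Web: 36 mm along x, 20 mm thick along y (grasp across this), 12 to 70 mm high, a 10 mm prong at its rear up to 86 mm. At its front a cross wall 50 mm wide, 12 mm thick, 12 to 86 mm high.
- toe_tip (a point): Front end of the steady's toe, centre line, underside: 93 mm ahead of steady_grip along x, 50 mm below it; same axes. The foot plate is 12 mm thick, 50 mm wide, from 40 mm behind steady_grip to 83 mm ahead of it; then a stepped nose 44 mm wide, 9 mm thick on to 93 mm. So 63 mm of toe stands clear in front of the cross wall (whose back face is 18 mm ahead of steady_grip).
- mouth (a point): Middle of the mouth of the iron keeper's pocket, where the overhang begins, on the baseboard's top (20 mm above the bench). x points straight into the pocket, z up. The pocket is 52 mm wide (1 mm to spare each side of the foot), 15 mm high (3 mm to spare); two flared lips reach 19 mm out from the mouth, opening to about 71 mm. The keeper is 84 mm wide, 27 mm high.
- keeper_top (a point): Middle of the keeper's roof (the overhang, 80 mm deep), 40 mm past the mouth, 47 mm above the bench; axes as mouth. Hidden under it is the friction-held depth stop, its face anywhere 20 to 46 mm inside the mouth, different each time, to be found by feel: it yields at a push of about 12 N; sliding the steady on the board alone takes about 1 to 5 N.
- lathe: Fixed baseboard with the keeper and a headstock; origin at bench height under the mouth, axes as mouth. The board is flat, 20 mm thick, x -165 to +85 mm, y -90 to +310 mm. The headstock's wooden spindle nose begins at y = +165 mm, 108 mm above the bench; its crank is up to about 180 mm high.
- stone: Bystander: loose round grey stone, 80 mm across and 39 mm high; origin at its underside.
- gauge: Bystander: loose bronze bore gauge, a stepped plug standing on end, 34 mm across and 65 mm high; origin at its underside.
- bamboo: Bystander: loose bamboo flute joint, 29 mm across and 190 mm long along its x, lying in a low wooden rest fixed to the bench; origin at the middle of its underside.
- reamer: Bystander: loose long boxwood reamer, 355 mm long along its x and 22 mm thick, lying at the far side of the bench; origin at its underside, 13 mm off its middle.
There are look-alikes about, which are no part of the job. There is more than one size of the part that bears steady_grip; the job needs the middle-sized.

How it is judged:
By the outcome, as a careful person would: the job done as asked, in the order asked, and still so for the second after the job is handed in, with the robot touching nothing.
It also fails if it takes over 48 s, if anything falls off the work surface, if the arm or the gripper's body presses on something with over 40 N, if the wrist force passes 120 N, or if a joint passes its speed limit or range.

## Working session

There is one attempt and no reset: what is moved stays moved. The work goes in short steps, Python scripts to look and compute and a tool call to move; the robot and the scene stay as the last step left them, time stands still between calls to the robot, and variables do not carry over. Pictures are saved under pics/ and viewed, and the job is handed in when it is done.

Besides the shell and the picture viewer there is one more tool, called after ">>>" as name(argument=value, ...) on one line, values as JSON. step_arm: Moves the arm, as the interface text tells. Its arguments: {"type":"object","properties":{"targets":{"type":"array"},"gripper":{"type":"number"},"force":{"type":"number"}},"required":["targets"]}

```bash
ls; mkdir -p pics
cat > h.py <<'E'
import numpy as np, cv2
from rig import telemetry, viewer, robot
E
python3 - <<'E'
from h import *
o=telemetry.get_obs(); print(o); print(robot.tip_reach)
for n in ("side","top","wrist"):
    c=viewer.camera(n); cv2.imwrite(f"pics/{n}0.png",c["img"]); np.savez(f"{n}0.npz",**c); print(n,c["K"],c["R"],c["t"])
E
```

```text
pics
{'time': 0.0, 'q': array([-1.29449418e+00,  5.28469168e-01,  1.43390098e+00, -5.37978065e-06,
        1.18138788e+00, -1.78512698e-01]), 'joint_velocities': array([-0.00073553, -0.00054329,  0.00257596,  0.0002203 ,  0.00018346,
       -0.00066108]), 'joint_torque': array([-7.70662245e-04, -4.40053654e+01, -1.76591706e+01,  6.31835335e-02,
        5.81997342e-02, -1.62989122e-04]), 'position': array([ 0.27438663, -0.56078015,  0.24057017]), 'tool_rot': array([ 9.74253369e-01,  2.25453322e-01, -5.54009037e-05, -1.08126907e-03]), 'ft_force': array([-0.58299717,  0.02653357, -0.39592175]), 'moment': array([ 0.00177065, -0.00669831, -0.04277646]), 'grip_width': 0.08697637491619684}
0.019
side [[445.58201488   0.         251.52502258]
 [  0.         445.58201488 196.18871799]
 [  0.           0.           1.        ]] [[-0.99942954 -0.03047783 -0.01454954]
 [-0.00490479  0.55722878 -0.83034452]
 [ 0.03341452 -0.82979949 -0.55706039]] [0.52147321 0.12559124 0.84106308]
top [[396.71771643   0.         253.30252569]
 [  0.         396.71771643 193.34743368]
 [  0.           0.           1.        ]] [[ 0.020685   -0.99947793 -0.02481924]
 [-0.99092519 -0.01719762 -0.13330979]
 [ 0.13281337  0.02735152 -0.9907636 ]] [-0.13599624  0.5294748   0.94752677]
wrist [[297.31863964   0.         260.53274345]
 [  0.         297.31863964 188.62286855]
 [  0.           0.           1.        ]] [[ 0.43993046 -0.89802984 -0.00189442]
 [-0.86388482 -0.42377766  0.27224165]
 [-0.24528394 -0.11813084 -0.96222705]] [-0.62384126 -0.03263586  0.38997998]
```

View pics/side0.png

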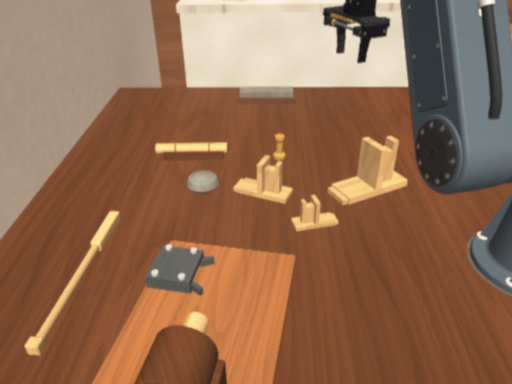

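View pics/top0.png

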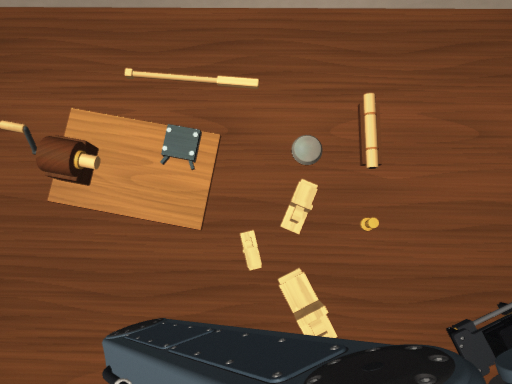

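View pics/wrist0.png

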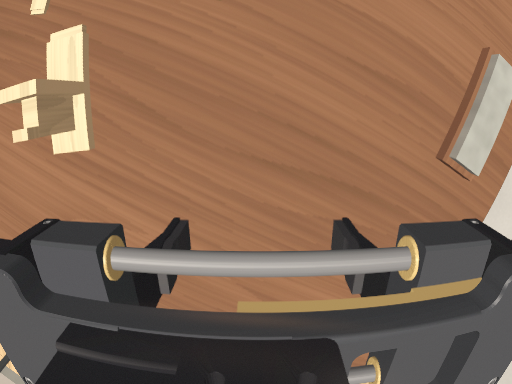

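```bash
cat >> h.py <<'E'
def cloud(c):
    d=c["depth"].astype(float); K=c["K"]; v,u=np.mgrid[:d.shape[0],:d.shape[1]]
    P=np.stack([(u-K[0,2])/K[0,0]*d,(v-K[1,2])/K[1,1]*d,d],-1)
    W=(P-c["t"])@c["R"]; W[d==0]=np.nan; return W
E
python3 - <<'E'
from h import *
for n,(a,b,e,f) in {"top":(140,100,340,250),"side":(140,140,340,300)}.items():
    c=np.load(f"{n}0.npz"); cv2.imwrite(f"pics/{n}crop.png",cv2.resize(c["img"][b:f,a:e],None,fx=4,fy=3.75 if n=="side" else 4,interpolation=cv2.INTER_CUBIC))
c=np.load("top0.npz"); W=cloud(c)
# bench
print("bench z",np.nanmedian(W[200:300,330:350,2]), "board z",np.nanmedian(W[180:200,150:190,2]))
for p in [(300,206),(308,187),(181,143),(250,250),(290,228),(306,150),(370,224)]:
    print(p,W[p[1],p[0]].round(4))
m=W[...,2]
np.set_printoptions(linewidth=250)
print((m[178:238:2,278:322:2]*1000).round(0))
print((m[120:172:2,158:204:2]*1000).round(0))
E
```

```text
bench z 0.0005280706125528524 board z 0.020183811469429883
(300, 206) [ 0.4987 -0.2378  0.0711]
(308, 187) [ 0.5532 -0.263   0.0135]
(181, 143) [0.6543 0.0572 0.0449]
(250, 250) [ 0.3933 -0.1216  0.0606]
(290, 228) [ 0.4493 -0.2187  0.0111]
(306, 150) [ 0.6429 -0.2552  0.0369]
(370, 224) [ 0.4598 -0.403   0.0645]
[[-0.  3. -3.  1.  0.  2. -0.  2.  3. -0.  1.  2. -2. -1.  1. -2. -1.  1.  1.  1. -4. -2.]
 [ 4. -4.  3. -0. -0. -0.  3.  2. -2.  2.  4. -2. 10.  7.  4.  0. -1.  1. -1. -1.  2. -4.]
 [ 0.  4.  1.  1. -2. -4.  0.  1. -1. -2.  3. 14. 10.  8. 12.  8.  8. -1.  2.  2.  2.  2.]
 [ 2.  2. -1.  1.  2.  4.  3. -1. -0. -0. 11. 14. 14.  9. 11. nan  9. 11. 11.  0. -2.  1.]
 [-3. -1.  3. -1. -0. -1. -1. -3.  1.  2. 11. 13. 14. 13. 11. 17. 11.  9. 12.  9.  1. -0.]
 [-0. -2.  2. -2.  5. -0.  2. -0. -2. 11. 13. 13. 13. 13. 11. 11. 14. 14.  9.  9.  2.  0.]
 [ 4. -4. -1. -3.  1. -0.  1. -1.  1. 16. 12. 15. 13. 12. 10. 10. 14. 13. 10. 11.  3.  3.]
 [-0. -2.  1. -1.  3. -0.  1.  0.  2. 10. 12. 13. 13. 13. 11. 12. 11. 11. 11.  1. -0.  2.]
 [ 1. -1.  1.  2.  5. nan  0. -0. 16. 10. 12. 13. 14. 15.
[... 3716 characters left out ...]
. 48. 46. 48. 48. 28. 20. 18. 22.]
 [22. 21. 20. 34. 32. 30. 22. 21. 21. 21. 37. 39. 47. 46. 48. 47. 51. 48. 49. 23. 20. 21. 19.]
 [19. 21. 35. 36. 27. 21. 18. 18. 21. 19. 19. 21. 22. nan 19. 35. 39. 44. 41. 20. 17. 20. 17.]
 [21. 33. 36. 31. 19. 19. 17. 22. 21. 19. 22. 19. 21. 16. 19. 18. 37. 33. 23. 22. 20. 22. 18.]
 [17. 22. 21. 21. 21. 20. 20. 17. 22. 23. 17. 20. 19. 20. 22. 18. 35. 36. 19. 21. 21. 21. 21.]
 [20. 20. 22. 17. 18. 22. 24. 19. 20. 18. 23. 21. 19. 21. 21. 18. 33. 34. 17. 20. 21. 18. 22.]
 [23. 21. 21. 24. 17. 20. 23. 17. 21. 21. 22. 22. 21. 21. 20. 21. 20. 36. 29. 19. 18. 20. 17.]
 [19. 20. 20. 23. 22. 17. 26. 23. 20. 22. 19. 18. 20. 21. 18. 20. 23. 19. 18. 21. 22. 22. 23.]]
```

View pics/topcrop.png

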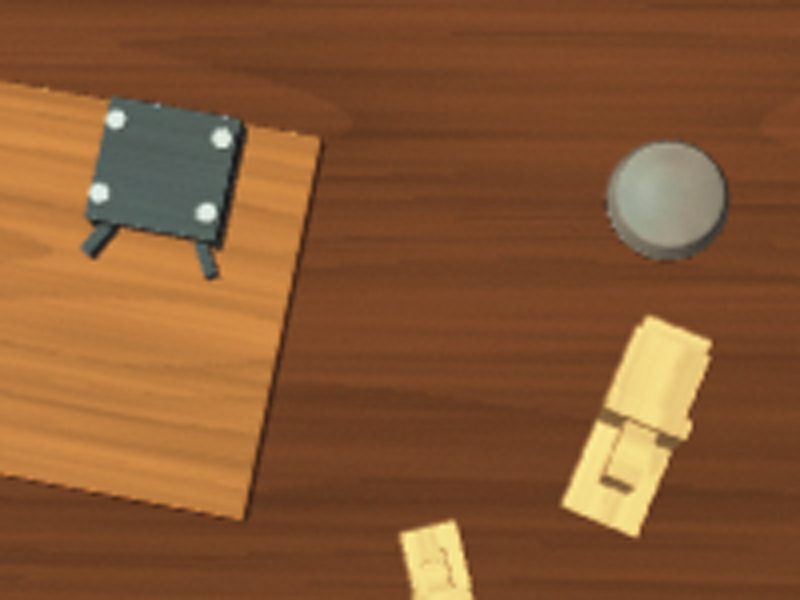

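View pics/sidecrop.png

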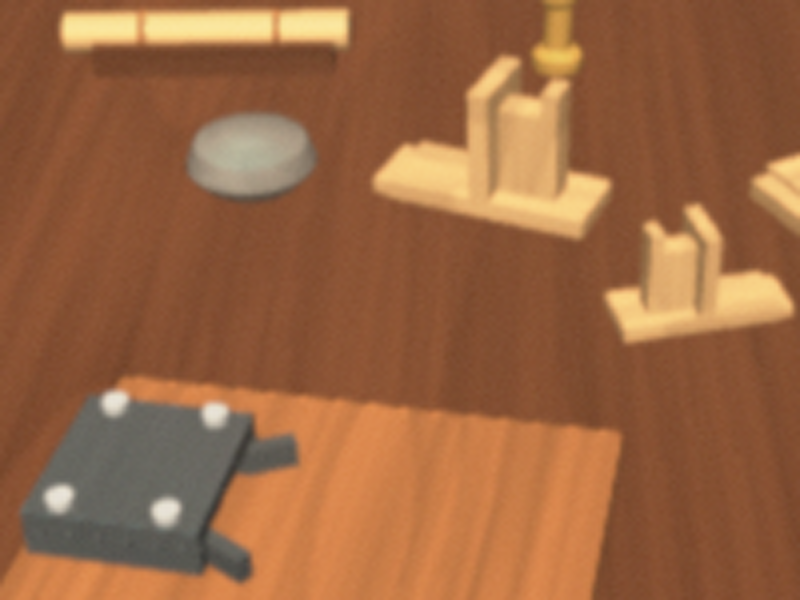

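```bash
cat >> h.py <<'E'
def rays(c,uv,z):
    K=c["K"]; uv=np.asarray(uv,float).reshape(-1,2); z=np.broadcast_to(z,len(uv))
    d=np.c_[(uv[:,0]-K[0,2])/K[0,0],(uv[:,1]-K[1,2])/K[1,1],np.ones(len(uv))]@c["R"]
    o=-c["R"].T@c["t"]; s=(z-o[2])/d[:,2]; return o+d*s[:,None]
def rect(P):
    (cx,cy),(w,h),a=cv2.minAreaRect((P[:,:2]*1000).astype(np.float32)); 
    return np.array([cx,cy]).round(1),np.array([w,h]).round(1),round(a,2)
def levels(c,box,lv,tol):
    W=cloud(c); a,b,e,f=box; out=[]
    zz=cv2.medianBlur(np.nan_to_num(W[...,2]).astype(np.float32),3)
    for z in lv:
        v,u=np.nonzero(abs(zz[b:f,a:e]-z)<tol); out.append(rays(c,np.c_[u+a,v+b],z))
    return out
E
python3 - <<'E'
from h import *
c=np.load("top0.npz")
L=levels(c,(276,176,326,238),[.012,.070,.086],.004)
hsv=cv2.cvtColor(c["img"],cv2.COLOR_BGR2HSV)
print(hsv[187,308],hsv[187,330],hsv[143,181],hsv[180,170])
for l in L: print(len(l),rect(l))
print("all",rect(np.vstack(L)))
m=((hsv[...,2]>170)).astype(np.uint8)
W=cloud(c); 
# colour mask for foot
v,u=np.nonzero(m[176:238,276:326]); v+=176;u+=276; k=W[v,u,2]<.02
P=rays(c,np.c_[u,v][k],.012); print("colour foot",k.sum(),rect(P))
K=levels(c,(155,118,204,172),[.047],.006)[0]; print("keeper",len(K),rect(K))
m=(hsv[...,1]<120)&(hsv[...,2]<110); m[:118]=0;m[162:]=0;m[:,:155]=0;m[:,205:]=0
g=np.array([[0,0]]);v,u=np.nonzero(m); 
print("kcol",rect(rays(c,np.c_[u,v],.047)))
# lips
Lp=levels(c,(155,154,204,172),[.035],.004)[0]; print(Lp[:,:2].round(3).tolist())
# board edges
m=levels(c,(60,100,225,235),[.02],.004)[0]; 
h=m[(m[:,0]<.62)|(m[:,1]>.12)]; print("board",rect(m))
# bolts
g=((hsv[...,1]<60)&(hsv[...,2]>150)).astype(np.uint8); g[:115]=0;g[170:]=0;g[:,:155]=0;g[:,210:]=0
n,_,s,ce=cv2.connectedComponentsWithStats(g); print(s[1:,4],rays(c,ce[1:],.05).round(4))
E
```

```text
[ 23 110 246] [ 11 168 114] [83 32 95] [ 14 169 196]
710 (array([ 504.7, -243.3]), array([ 53.2, 131.7]), 68.1)
96 (array([ 484.4, -226.3]), array([31.5, 36.1]), 64.15)
152 (array([ 486.9, -234. ]), array([49.8, 48.4]), 68.09)
all (array([ 504.8, -243.2]), array([ 53.3, 131.7]), 67.88)
colour foot 755 (array([ 506.2, -241.5]), array([ 51.1, 133.8]), 67.92)
keeper 1065 (array([656.4,  57.9]), array([85.1, 81.1]), 80.22)
kcol (array([649. ,  57.9]), array([86.9, 97.8]), 80.56)
[[0.628, 0.109], [0.629, 0.02], [0.625, 0.106], [0.623, 0.101], [0.623, 0.098], [0.623, 0.096], [0.623, 0.093], [0.624, 0.022], [0.62, 0.101], [0.62, 0.098], [0.62, 0.096], [0.62, 0.093], [0.62, 0.091], [0.62, 0.078], [0.621, 0.022], [0.618, 0.103], [0.618, 0.101], [0.618, 0.098], [0.618, 0.095], [0.618, 0.093], [0.618, 0.065], [0.618, 0.063], [0.618, 0.06], [0.618, 0.058], [0.619, 0.022], [0.615, 0.105], [0.615, 0.103], [0.615, 0.1], [0.615, 0.098], [0.615, 0.095], [0.616, 0.05], [0.616, 0.047], [0.616, 0.022], [0.612, 0.108], [0.612, 0.105], [0.612, 0.103], [0.612, 0.1], [0.612, 0.098], [0.613, 0.04], [0.613, 0.037], [0.613, 0.035], [0.614, 0.025], [0.61, 0.11], [0.61, 0.108], [0.61, 0.105], [0.61, 0.103], [0.61, 0.1], [0.611, 0.037], [0.611, 0.035], [0.611, 0.032], [0.611, 0.03], [0.611, 0.027], [0.607, 0.108], [0.607, 0.105], [0.607, 0.103], [0.608, 0.037], [0.608, 0.034], [0.608, 0.032], [0.608, 0.029], [0.606, 0.037], [0.606, 0.034], [0.606, 0.032], [0.606, 0.029], [0.603, 0.034], [0.603, 0.032], [0.603, 0.029], [0.601, 0.034], [0.601, 0.032], [0.601, 0.029], [0.601, 0.027], [0.598, 0.031], [0.598, 0.029], [0.598, 0.026], [0.596, 0.031], [0.596, 0.029], [0.596, 0.026], [0.593, 0.031], [0.593, 0.029]]
board (array([597.1, 180. ]), array([401.7, 251. ]), 80.45)
[20 21 19 20] [[0.6878 0.089  0.05  ]
 [0.6764 0.022  0.05  ]
 [0.6401 0.097  0.05  ]
 [0.6286 0.0298 0.05  ]]
```

```bash
cat >> h.py <<'E'
from scipy.spatial.transform import Rotation as Ro
def go(xyz,yaw_deg,n=None):
    o=telemetry.get_obs(); R0=Ro.from_quat(o["tool_rot"]); a=np.radians(yaw_deg)
    Rt=Ro.from_matrix(np.array([[np.cos(a),np.sin(a),0],[np.sin(a),-np.cos(a),0],[0,0,-1]]))
    d=R0.inv().apply(np.array(xyz)-o["position"]); r=(R0.inv()*Rt).as_rotvec(degrees=True)
    print("t",round(o["time"],2),"pos",o["position"].round(4),"yaw",round(np.degrees(np.arctan2(*R0.as_matrix()[[1,0],0])),2),"F",o["ft_force"].round(2),"w",round(o["grip_width"],4))
    print("d mm",(d*1000).round(1),"rot",r.round(2))
E
python3 - <<'E'
from h import *
c=np.load("top0.npz");W=cloud(c)
b=W[268:342,275:340].reshape(-1,3); b=b[(b[:,2]>.02)&(b[:,2]<.2)]; print("large",b.min(0),b.max(0), np.percentile(b[:,2],[50,90,98]))
go((.481,-.2325,.22),-22)
E
```

```text
large [ 0.19427997 -0.32929362  0.02001718] [ 0.34028474 -0.19994337  0.12283113] [0.09827411 0.1200719  0.1216608 ]
t 0.15 pos [ 0.2744 -0.5609  0.2408] yaw 26.06 F [-0.4   0.02 -0.31] w 0.0869
d mm [ 329.8 -204.3   21.2] rot [-1.000e-01  3.000e-02  4.806e+01]
```

>>> step_arm(targets=[{"dx": 0.045,"dy": -0.028,"dz": 0,"rz": 7},{"dx": 0.095,"dy": -0.059,"dz": 0,"rz": 14},{"dx": 0.145,"dy": -0.09,"dz": 0,"rz": 21},{"dx": 0.195,"dy": -0.121,"dz": 0,"rz": 28},{"dx": 0.24,"dy": -0.149,"dz": 0,"rz": 35}], gripper=1, force=15)

```text
invalid input
```

```bash
python3 -c "
from h import *
go((.481,-.2325,.19),-22)"
```

```text
t 0.15 pos [ 0.2744 -0.5609  0.2408] yaw 26.06 F [-0.4   0.02 -0.31] w 0.0869
d mm [ 329.8 -204.2   51.2] rot [-1.000e-01  3.000e-02  4.806e+01]
```

>>> step_arm(targets=[{"dx": 0.045,"dy": -0.028,"dz": 0,"rx": 0,"ry": 0,"rz": 7},{"dx": 0.095,"dy": -0.059,"dz": 0,"rx": 0,"ry": 0,"rz": 14},{"dx": 0.145,"dy": -0.09,"dz": 0,"rx": 0,"ry": 0,"rz": 21},{"dx": 0.195,"dy": -0.121,"dz": 0,"rx": 0,"ry": 0,"rz": 28},{"dx": 0.24,"dy": -0.149,"dz": 0,"rx": 0,"ry": 0,"rz": 35}], gripper=1, force=15)

```text
time: 0.78
position: [0.4253, -0.3197, 0.2409]
tool_rot: [0.997, -0.08, -0.0, -0.001]
ft_force: [0.5, -0.2, -0.1]
grip_width: 0.087
```

```bash
python3 -c "
from h import *
go((.481,-.2325,.19),-22)"
```

```text
t 0.78 pos [ 0.4253 -0.3197  0.2409] yaw -9.17 F [ 0.54 -0.22 -0.12] w 0.087
d mm [ 41.1 -94.8  51.1] rot [-0.1   0.06 12.83]
```

>>> step_arm(targets=[{"dx": 0.02,"dy": -0.045,"dz": 0.02,"rx": 0,"ry": 0,"rz": 6},{"dx": 0.041,"dy": -0.095,"dz": 0.04,"rx": 0,"ry": 0,"rz": 12.8},{"dx": 0.041,"dy": -0.095,"dz": 0.051,"rx": 0,"ry": 0,"rz": 12.8},{"dx": 0.041,"dy": -0.095,"dz": 0.051,"rx": 0,"ry": 0,"rz": 12.8},{"dx": 0.041,"dy": -0.095,"dz": 0.051,"rx": 0,"ry": 0,"rz": 12.8}])

```text
time: 1.4
position: [0.4807, -0.2338, 0.1905]
tool_rot: [0.982, -0.191, -0.0, -0.001]
ft_force: [0.5, -0.2, -0.1]
grip_width: 0.0871
```

```bash
python3 -c "
from h import *
go((.481,-.2325,.07),-22)
for n in ('wrist','side','top'):
    c=viewer.camera(n); cv2.imwrite(f'pics/{n}1.png',c['img']); np.savez(f'{n}1.npz',**c)
go((.481,-.2325,.07),-22)
"
```

```text
t 1.4 pos [ 0.4807 -0.2338  0.1905] yaw -22.04 F [ 0.45 -0.19 -0.09] w 0.0871
d mm [ -0.2  -1.2 120.5] rot [-0.06  0.02 -0.04]
t 1.55 pos [ 0.4807 -0.2338  0.1907] yaw -22.08 F [-0.56 -0.23  0.06] w 0.0868
d mm [ -0.2  -1.1 120.7] rot [-0.07 -0.   -0.08]
```

View pics/wrist1.png

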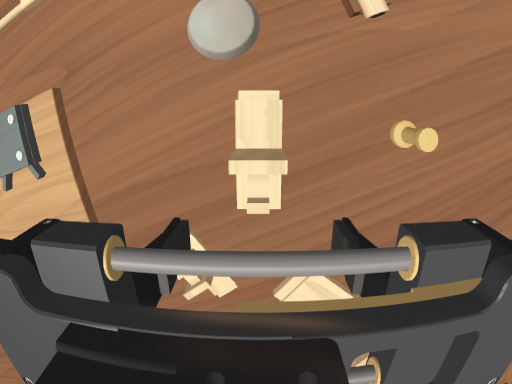

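View pics/side1.png

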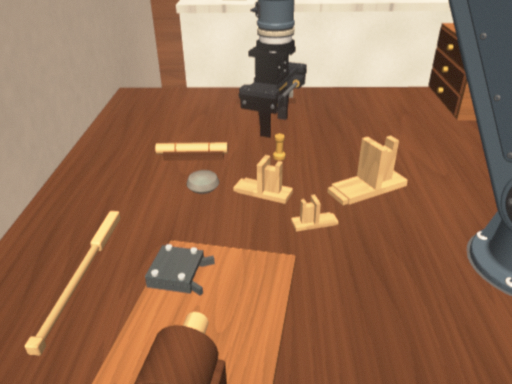

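```bash
cat >> h.py <<'E'
def frays(c,uv,z):
    K=c["K"]; uv=np.asarray(uv,float).reshape(-1,2); z=np.broadcast_to(z,len(uv))
    x=uv-[K[0,2],K[1,2]]; r=np.linalg.norm(x,axis=1)+1e-9; th=r/K[0,0]
    d=np.c_[x/r[:,None]*np.sin(th)[:,None],np.cos(th)]@c["R"]
    o=-c["R"].T@c["t"]; s=(z-o[2])/d[:,2]; return o+d*s[:,None]
def fcloud(c):
    K=c["K"]; d=c["depth"].astype(float); v,u=np.mgrid[:d.shape[0],:d.shape[1]]
    x=np.stack([u-K[0,2],v-K[1,2]],-1); r=np.linalg.norm(x,axis=-1)+1e-9; th=r/K[0,0]
    t=np.tan(th)/r; P=np.stack([x[...,0]*t*d,x[...,1]*t*d,d],-1)
    W=(P-c["t"])@c["R"]; W[d==0]=np.nan; return W
E
python3 - <<'E'
from h import *
c=np.load("wrist1.npz"); W=fcloud(c)
zz=cv2.medianBlur(np.nan_to_num(W[...,2]).astype(np.float32),3)
hsv=cv2.cvtColor(c["img"],cv2.COLOR_BGR2HSV)
a,b,e,f=222,85,298,218
allp=[]
for z in (.012,.070,.086):
    v,u=np.nonzero((abs(zz[b:f,a:e]-z)<.004)&(hsv[b:f,a:e,2]>150)); P=frays(c,np.c_[u+a,v+b],z); print(z,len(P),rect(P)); allp.append(P)
print(rect(np.vstack([allp[0],allp[2]])))
# relative to grip est
y=np.radians(-22); X=np.array([np.cos(y),np.sin(y)]);Y=np.array([-X[1],X[0]])
for P in allp:
    q=(P[:,:2]-[.481,-.2325])@np.c_[X,Y]*1000; print(q.min(0).round(1),q.max(0).round(1), np.percentile(q,[2,98],axis=0).round(1).tolist())
E
```

```text
0.012 3245 (array([ 505.6, -240.7]), array([ 51.2, 132.4]), 67.07)
0.07 550 (array([ 493.9, -233.1]), array([25.9, 46.2]), 83.51)
0.086 1062 (array([ 487.7, -233.4]), array([50. , 47.6]), 67.98)
(array([ 505.6, -240.7]), array([ 51.2, 132.4]), 67.07)
[-40.1 -24.1] [91.9 27.6] [[-36.5, -22.6], [88.6, 25.7]]
[-9.4 -8.5] [31.  22.9] [[-8.4, -7.7], [14.4, 11.6]]
[-17.3 -23.3] [30.3 26.7] [[-16.3, -21.7], [30.3, 25.1]]
```

```bash
python3 -c "
from h import *
go((.4814,-.2315,.05),-22.3)"
```

```text
t 1.55 pos [ 0.4807 -0.2338  0.1907] yaw -22.08 F [-0.56 -0.23  0.06] w 0.0868
d mm [ -0.2  -2.2 140.7] rot [-0.07 -0.    0.22]
```

>>> step_arm(targets=[{"dx": 0,"dy": -0.0022,"dz": 0.035,"rx": 0,"ry": 0,"rz": 0.2},{"dx": 0,"dy": -0.0022,"dz": 0.075,"rx": 0,"ry": 0,"rz": 0.2},{"dx": 0,"dy": -0.0022,"dz": 0.11,"rx": 0,"ry": 0,"rz": 0.2},{"dx": 0,"dy": -0.0022,"dz": 0.135,"rx": 0,"ry": 0,"rz": 0.2},{"dx": 0,"dy": -0.0022,"dz": 0.141,"rx": 0,"ry": 0,"rz": 0.2}])

```text
time: 2.17
position: [0.4808, -0.2319, 0.0486]
tool_rot: [0.981, -0.194, -0.001, -0.001]
ft_force: [-1.1, -0.4, 0.6]
grip_width: 0.0867
```

>>> step_arm(targets=[{"dx": 0,"dy": 0,"dz": 0,"rx": 0,"ry": 0,"rz": 0},{"dx": 0,"dy": 0,"dz": 0,"rx": 0,"ry": 0,"rz": 0},{"dx": 0,"dy": 0,"dz": 0,"rx": 0,"ry": 0,"rz": 0},{"dx": 0,"dy": 0,"dz": 0,"rx": 0,"ry": 0,"rz": 0},{"dx": 0,"dy": 0,"dz": 0,"rx": 0,"ry": 0,"rz": 0}], gripper=0, force=20)

```text
time: 2.8
position: [0.4809, -0.2319, 0.049]
tool_rot: [0.981, -0.194, -0.001, -0.001]
ft_force: [-0.3, 0.4, 0.5]
grip_width: 0.045
```

```bash
python3 -c "
from h import *
go((.4814,-.2315,.13),-22.3)"
```

```text
t 2.8 pos [ 0.4809 -0.2319  0.049 ] yaw -22.34 F [-0.31  0.4   0.5 ] w 0.045
d mm [  0.1  -0.7 -81. ] rot [-0.09  0.09 -0.04]
```

Fingers still closing; wait another call.

>>> step_arm(targets=[{"dx": 0,"dy": 0,"dz": 0,"rx": 0,"ry": 0,"rz": 0},{"dx": 0,"dy": 0,"dz": 0,"rx": 0,"ry": 0,"rz": 0},{"dx": 0,"dy": 0,"dz": 0,"rx": 0,"ry": 0,"rz": 0},{"dx": 0,"dy": 0,"dz": 0,"rx": 0,"ry": 0,"rz": 0},{"dx": 0,"dy": 0,"dz": 0,"rx": 0,"ry": 0,"rz": 0}], gripper=0, force=20)

```text
time: 3.42
position: [0.481, -0.2318, 0.049]
tool_rot: [0.981, -0.194, -0.001, -0.001]
ft_force: [-0.4, 1.1, 0.8]
grip_width: 0.0198
```

```bash
python3 -c "
from h import *
go((.4814,-.2315,.13),-22.3)"
```

```text
t 3.42 pos [ 0.481  -0.2318  0.049 ] yaw -22.34 F [-0.44  1.08  0.76] w 0.0198
d mm [  0.2  -0.6 -81. ] rot [-0.1   0.1  -0.04]
```

>>> step_arm(targets=[{"dx": 0,"dy": 0,"dz": -0.005,"rx": 0,"ry": 0,"rz": 0},{"dx": 0,"dy": 0,"dz": -0.02,"rx": 0,"ry": 0,"rz": 0},{"dx": 0,"dy": 0,"dz": -0.04,"rx": 0,"ry": 0,"rz": 0},{"dx": 0,"dy": 0,"dz": -0.065,"rx": 0,"ry": 0,"rz": 0},{"dx": 0,"dy": 0,"dz": -0.08,"rx": 0,"ry": 0,"rz": 0}])

```text
time: 4.05
position: [0.4814, -0.2323, 0.1308]
tool_rot: [0.981, -0.194, 0.0, -0.001]
ft_force: [-0.5, -0.5, -3.1]
grip_width: 0.0199
```

```bash
python3 -c "
from h import *
go((.4962,.0851,.13),-9.5)"
```

```text
t 4.05 pos [ 0.4814 -0.2323  0.1308] yaw -22.34 F [-0.45 -0.49 -3.14] w 0.0199
d mm [-106.9 -299.2    1.1] rot [ -0.06  -0.03 -12.84]
```

>>> step_arm(targets=[{"dx": -0.01,"dy": -0.027,"dz": 0,"rx": 0,"ry": 0,"rz": -1},{"dx": -0.025,"dy": -0.07,"dz": 0,"rx": 0,"ry": 0,"rz": -3},{"dx": -0.042,"dy": -0.118,"dz": 0,"rx": 0,"ry": 0,"rz": -5},{"dx": -0.059,"dy": -0.165,"dz": 0,"rx": 0,"ry": 0,"rz": -7},{"dx": -0.075,"dy": -0.21,"dz": 0,"rx": 0,"ry": 0,"rz": -9}])

```text
time: 4.68
position: [0.4916, -0.008, 0.1314]
tool_rot: [0.993, -0.116, 0.0, -0.0]
ft_force: [0.6, -0.0, -2.3]
grip_width: 0.0197
```

```bash
python3 -c "
from h import *
go((.4962,.0851,.10),-9.5)"
```

```text
t 4.67 pos [ 0.4916 -0.008   0.1314] yaw -13.28 F [ 0.63 -0.   -2.25] w 0.0197
d mm [-17.  -91.6  31.5] rot [-0.06 -0.04 -3.78]
```

>>> step_arm(targets=[{"dx": -0.008,"dy": -0.04,"dz": 0,"rx": 0,"ry": 0,"rz": -2},{"dx": -0.014,"dy": -0.075,"dz": 0.01,"rx": 0,"ry": 0,"rz": -3.8},{"dx": -0.017,"dy": -0.0916,"dz": 0.02,"rx": 0,"ry": 0,"rz": -3.8},{"dx": -0.017,"dy": -0.0916,"dz": 0.03,"rx": 0,"ry": 0,"rz": -3.8},{"dx": -0.017,"dy": -0.0916,"dz": 0.0315,"rx": 0,"ry": 0,"rz": -3.8}])

```text
time: 5.3
position: [0.4956, 0.0841, 0.0992]
tool_rot: [0.997, -0.083, -0.001, -0.0]
ft_force: [-1.1, -0.3, -1.7]
grip_width: 0.0197
```

```bash
python3 -c "
from h import *
go((.4962,.0851,.07),-9.5)
for n in ('wrist','side','top'):
    c=viewer.camera(n); cv2.imwrite(f'pics/{n}2.png',c['img']); np.savez(f'{n}2.npz',**c)
go((.4962,.0851,.07),-9.5)
"
```

```text
t 5.3 pos [0.4956 0.0841 0.0992] yaw -9.53 F [-1.07 -0.31 -1.75] w 0.0197
d mm [ 0.4 -1.  29.2] rot [-0.02  0.07 -0.03]
t 5.45 pos [0.4963 0.0839 0.0999] yaw -9.59 F [-0.25 -1.08 -3.38] w 0.0198
d mm [-0.4 -1.1 29.9] rot [-0.05 -0.04 -0.09]
```

View pics/wrist2.png

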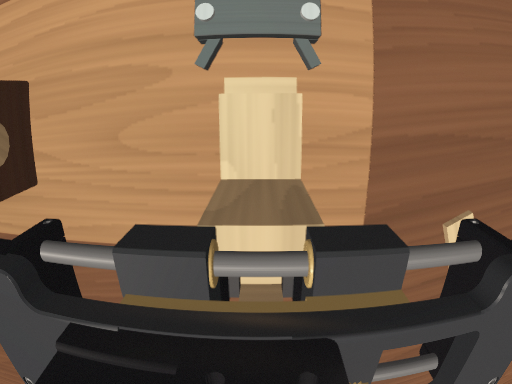

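View pics/side2.png

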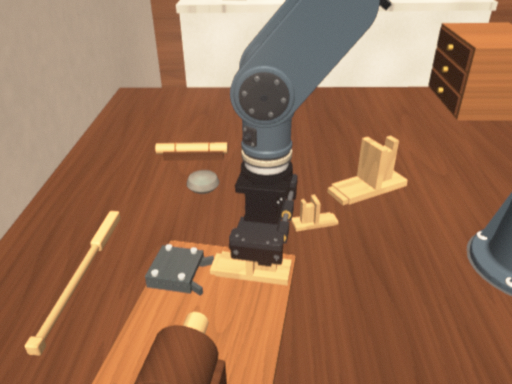

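View pics/top2.png

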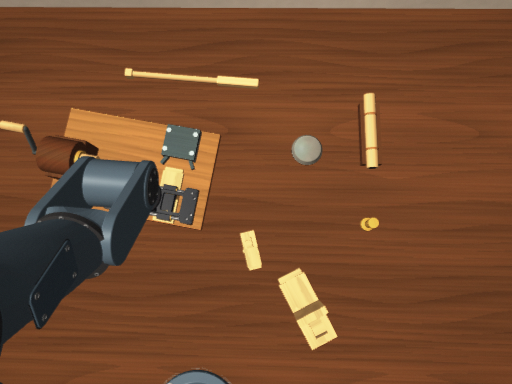

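```bash
cat > m.py <<'E'
from h import *
def measure(fn,rows_toe,rows_keep,ztoe,o=None,yaw=-9.55,pos=None):
    c=np.load(fn); hsv=cv2.cvtColor(c["img"],cv2.COLOR_BGR2HSV)
    y=np.radians(yaw); X=np.array([np.cos(y),np.sin(y)]);Y=np.array([-X[1],X[0]]); B=np.c_[X,Y]
    out={}
    for nm,rows,z,mask in (("toe",rows_toe,ztoe,(hsv[...,1]<125)&(hsv[...,2]>150)),("keep",rows_keep,.047,(hsv[...,1]<90)&(hsv[...,2]<140))):
        mids=[]
        for r in rows:
            u=np.nonzero(mask[r,160:360])[0]+160
            if len(u)<10: continue
            P=frays(c,[[u[0]-.5,r],[u[-1]+.5,r]],z)[:,:2]@B*1000
            mids.append([P[:,0].mean(),P[:,1].mean(),P[1,1]-P[0,1]])
        mids=np.array(mids); print(nm,np.median(mids,0).round(2)); s=np.polyfit(mids[:,0],mids[:,1],1); print(" slope deg",np.degrees(np.arctan(s[0])).round(2),"n",len(mids))
    return c
E
python3 - <<'E'
from m import *
c=measure("wrist2.npz",range(100,172,3),range(3,33,2),.063)
hsv=cv2.cvtColor(c["img"],cv2.COLOR_BGR2HSV); print(hsv[130,220:224].tolist(),hsv[20,190:198].tolist(),hsv[130,300:304].tolist(),hsv[130,215],hsv[130,260])
y=np.radians(-9.55); B=np.c_[[np.cos(y),np.sin(y)],[-np.sin(y),np.cos(y)]]
print("tcp",np.array([.4963,.0839])@B*1000,"mouth est",np.array([.6175,.0647])@B*1000)
print("front edge of roof row?"); 
for r in range(28,48,2): print(r,hsv[r,258].tolist())
E
```

```text
toe [533.17 165.57 -50.72]
 slope deg -19.75 n 24
keep [611.87 167.72 -83.03]
 slope deg -4.79 n 15
[[20, 81, 220], [20, 82, 222], [20, 79, 224], [20, 79, 226]] [[15, 126, 192], [14, 125, 192], [14, 125, 191], [14, 125, 188], [14, 77, 133], [69, 16, 114], [73, 16, 113], [73, 16, 114]] [[20, 81, 231], [18, 91, 218], [15, 117, 189], [15, 128, 181]] [ 14 128 180] [ 20  81 228]
tcp [475.50217369 165.07750549] mouth est [598.20792469 166.25167317]
front edge of roof row?
28 [68, 18, 114]
30 [64, 16, 115]
32 [71, 18, 113]
34 [30, 9, 54]
36 [45, 10, 49]
38 [14, 129, 178]
40 [14, 128, 176]
42 [14, 128, 178]
44 [14, 127, 179]
46 [15, 129, 180]
```

Run:
```python
from m import *
c=np.load("wrist2.npz"); hsv=cv2.cvtColor(c["img"],cv2.COLOR_BGR2HSV)
y=np.radians(-9.55); B=np.c_[[np.cos(y),np.sin(y)],[-np.sin(y),np.cos(y)]]
S=hsv[...,1].astype(int)
for r in list(range(4,34,4)):
    m=(S[r]<100)&(hsv[r,:,2]<150)|(S[r]<40); u=np.nonzero(m[170:350])[0]+170
    print(r,u[0],u[-1],(frays(c,[[u[0]-.5,r],[u[-1]+.5,r]],.047)[:,:2]@B*1000).round(1).tolist())
for r in range(100,176,8):
    m=(S[r]<104); u=np.nonzero(m[200:330])[0]+200
    print(r,u[0],u[-1],(frays(c,[[u[0]-.5,r],[u[-1]+.5,r]],.063)[:,:2]@B*1000).round(1).tolist())
W=fcloud(c); print("toe z",np.nanmedian(W[110:165,235:285,2]),"keep z",np.nanmedian(W[5:30,215:300,2]),"board",np.nanmedian(W[60:150,130:190,2]))
print("tilt along toe", [np.nanmedian(W[r:r+10,235:285,2]).round(4) for r in range(100,170,15)], [np.nanmedian(W[100:165,u:u+10,2]).round(4) for u in range(225,295,15)])
p=frays(c,[[258,33.5]],.047)[:,:2]@B*1000; print("roof front edge",p)
p=frays(c,[[258,77]],.060)[:,:2]@B*1000; print("nose front",p)
```

```text
4 195 320 [[621.6, 209.3], [621.3, 126.1]]
8 195 320 [[618.6, 209.2], [618.3, 126.2]]
12 195 320 [[615.7, 209.2], [615.4, 126.3]]
16 194 320 [[612.8, 209.8], [612.4, 126.3]]
20 194 320 [[609.9, 209.7], [609.5, 126.4]]
24 194 320 [[607.0, 209.6], [606.6, 126.4]]
28 194 320 [[604.1, 209.6], [603.8, 126.5]]
32 194 320 [[601.3, 209.5], [600.9, 126.5]]
100 219 301 [[554.0, 190.6], [554.1, 141.2]]
108 219 301 [[549.2, 190.6], [549.2, 141.1]]
116 219 301 [[544.4, 190.7], [544.4, 141.1]]
124 219 301 [[539.5, 190.8], [539.6, 141.0]]
132 220 301 [[534.7, 190.3], [534.7, 140.9]]
140 220 301 [[529.8, 190.4], [529.8, 140.8]]
148 220 301 [[524.9, 190.5], [524.9, 140.6]]
156 220 301 [[519.9, 190.6], [520.0, 140.5]]
164 220 300 [[514.9, 190.7], [515.0, 141.0]]
172 221 300 [[509.9, 190.3], [509.9, 140.8]]
toe z 0.061332691447717795 keep z 0.0461771399547483 board 0.019151055704403563
tilt along toe [np.float64(0.0614), np.float64(0.0613), np.float64(0.0614), np.float64(0.0613), np.float64(0.0612)] [np.float64(0.0613), np.float64(0.0613), np.float64(0.0613), np.float64(0.0613), np.float64(0.0613)]
roof front edge [[598.45809714 167.25488817]]
nose front [[567.84108297 167.09526907]]
```

>>> step_arm(targets=[{"dx": 0,"dy": -0.002,"dz": 0.008,"rx": 0,"ry": 0,"rz": 0},{"dx": 0,"dy": -0.002,"dz": 0.018,"rx": 0,"ry": 0,"rz": 0},{"dx": 0,"dy": -0.002,"dz": 0.025,"rx": 0,"ry": 0,"rz": 0},{"dx": 0,"dy": -0.002,"dz": 0.028,"rx": 0,"ry": 0,"rz": 0},{"dx": 0,"dy": -0.002,"dz": 0.028,"rx": 0,"ry": 0,"rz": 0}])

```text
time: 6.08
position: [0.4965, 0.0859, 0.0716]
tool_rot: [0.997, -0.084, 0.0, -0.0]
ft_force: [-0.1, 0.7, -2.5]
grip_width: 0.0195
```

```bash
cat >> h.py <<'E'
def st(n=3,ref=(.6175,.0647)):
    y=np.radians(-9.55); B=np.c_[[np.cos(y),np.sin(y)],[-np.sin(y),np.cos(y)]]
    o=telemetry.get_obs(); p=o["position"]; R=Ro.from_quat(o["tool_rot"]).as_matrix()
    f=o["ft_force"]; k=p[:2]@B*1000
    print("t",round(o["time"],2),"keeper-frame tcp",k.round(2),"z",(p[2]*1000).round(2),"yaw",np.degrees(np.arctan2(R[1,0],R[0,0])).round(2),"tilt",np.degrees(R[:2,2]).round(2),"Fk",(f[:2]@B).round(2),f[2].round(2),"M",o["moment"].round(2),"w",round(o["grip_width"]*1000,2))
E
python3 -c "
from h import *
st()"
```

```text
t 6.08 keeper-frame tcp [475.39 167.13] z 71.59 yaw -9.58 tilt [0.01 0.04] Fk [-0.17  0.66] -2.52 M [ 0.05  0.04 -0.04] w 19.52
```

>>> step_arm(targets=[{"dx": 0.006,"dy": 0,"dz": 0.0005,"rx": 0,"ry": 0,"rz": 0},{"dx": 0.012,"dy": 0,"dz": 0.001,"rx": 0,"ry": 0,"rz": 0},{"dx": 0.018,"dy": 0,"dz": 0.0012,"rx": 0,"ry": 0,"rz": 0},{"dx": 0.022,"dy": 0,"dz": 0.0015,"rx": 0,"ry": 0,"rz": 0},{"dx": 0.022,"dy": 0,"dz": 0.0015,"rx": 0,"ry": 0,"rz": 0}])

```text
time: 6.7
position: [0.5188, 0.0822, 0.0701]
tool_rot: [0.996, -0.084, 0.0, -0.0]
ft_force: [-0.1, 0.3, -2.3]
grip_width: 0.02
```

```bash
python3 -c "
from h import *
st()
c=viewer.camera('wrist'); cv2.imwrite('pics/wrist3.png',c['img']); np.savez('wrist3.npz',**c)
st()
hsv=cv2.cvtColor(c['img'],cv2.COLOR_BGR2HSV)
y=np.radians(-9.55); B=np.c_[[np.cos(y),np.sin(y)],[-np.sin(y),np.cos(y)]]
S=hsv[...,1].astype(int)
for r in list(range(4,54,6)):
    m=(S[r]<100)&(hsv[r,:,2]<150)|(S[r]<40); u=np.nonzero(m[170:350])[0]+170
    if len(u): print(r,u[0],u[-1],(frays(c,[[u[0]-.5,r],[u[-1]+.5,r]],.047)[:,:2]@B*1000).round(1).tolist())
for r in range(100,176,8):
    m=(S[r]<104); u=np.nonzero(m[200:330])[0]+200
    print(r,u[0],u[-1],(frays(c,[[u[0]-.5,r],[u[-1]+.5,r]],.033)[:,:2]@B*1000).round(1).tolist())
"
```

```text
t 6.7 keeper-frame tcp [497.93 167.08] z 70.12 yaw -9.59 tilt [0.04 0.04] Fk [-0.18  0.31] -2.27 M [0.09 0.06 0.03] w 19.95
t 6.75 keeper-frame tcp [497.4  167.09] z 70.06 yaw -9.59 tilt [-0.01  0.05] Fk [-0.23 -0.68] -3.78 M [ 0.07  0.11 -0.03] w 19.61
4 187 333 [[634.6, 209.3], [634.5, 126.1]]
10 187 333 [[630.8, 209.2], [630.7, 126.3]]
16 186 333 [[627.1, 209.6], [626.9, 126.4]]
22 186 333 [[623.3, 209.5], [623.2, 126.5]]
28 186 333 [[619.6, 209.5], [619.5, 126.5]]
34 186 333 [[616.0, 209.4], [615.9, 126.6]]
40 186 333 [[612.4, 209.3], [612.2, 126.7]]
46 186 334 [[608.8, 209.3], [608.7, 126.1]]
52 186 334 [[605.2, 209.2], [605.2, 126.2]]
100 202 320 [[577.6, 203.0], [577.6, 131.3]]
108 219 301 [[572.4, 192.6], [572.3, 142.8]]
116 219 301 [[567.5, 192.7], [567.5, 142.8]]
124 219 301 [[562.6, 192.8], [562.6, 142.7]]
132 220 301 [[557.7, 192.3], [557.7, 142.6]]
140 220 301 [[552.8, 192.4], [552.8, 142.5]]
148 220 301 [[547.9, 192.5], [547.9, 142.4]]
156 220 301 [[542.9, 192.6], [542.9, 142.2]]
164 220 300 [[537.9, 192.8], [537.9, 142.7]]
172 221 300 [[532.8, 192.3], [532.8, 142.6]]
```

View pics/wrist3.png

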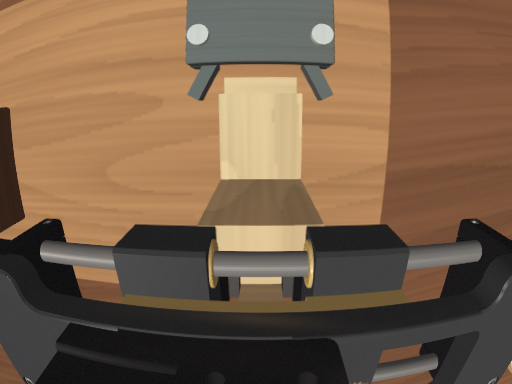

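>>> step_arm(targets=[{"dx": 0.004,"dy": -0.0002,"dz": 0,"rx": 0,"ry": 0,"rz": 0},{"dx": 0.008,"dy": -0.0002,"dz": 0,"rx": 0,"ry": 0,"rz": 0},{"dx": 0.012,"dy": -0.0002,"dz": 0,"rx": 0,"ry": 0,"rz": 0},{"dx": 0.016,"dy": -0.0002,"dz": 0,"rx": 0,"ry": 0,"rz": 0},{"dx": 0.018,"dy": -0.0002,"dz": 0,"rx": 0,"ry": 0,"rz": 0}])

```text
time: 7.38
position: [0.5364, 0.0794, 0.07]
tool_rot: [0.997, -0.084, 0.0, -0.0]
ft_force: [-0.4, 0.7, -2.3]
grip_width: 0.0202
```

```bash
python3 -c "
from h import *
st()"
```

```text
t 7.38 keeper-frame tcp [515.8  167.28] z 70.04 yaw -9.59 tilt [0.01 0.05] Fk [-0.54  0.57] -2.27 M [0.01 0.1  0.06] w 20.2
```

>>> step_arm(targets=[{"dx": 0.0015,"dy": -0.0002,"dz": 0,"rx": 0,"ry": 0,"rz": 0},{"dx": 0.003,"dy": -0.0002,"dz": 0,"rx": 0,"ry": 0,"rz": 0},{"dx": 0.0045,"dy": -0.0002,"dz": 0,"rx": 0,"ry": 0,"rz": 0},{"dx": 0.006,"dy": -0.0002,"dz": 0,"rx": 0,"ry": 0,"rz": 0},{"dx": 0.007,"dy": -0.0002,"dz": 0,"rx": 0,"ry": 0,"rz": 0}])

```text
time: 8.0
position: [0.5434, 0.0784, 0.0701]
tool_rot: [0.996, -0.084, 0.0, -0.0]
ft_force: [0.6, 0.2, -2.4]
grip_width: 0.0203
```

```bash
python3 -c "
from h import *
st()"
```

```text
t 8.0 keeper-frame tcp [522.89 167.47] z 70.05 yaw -9.59 tilt [0.01 0.04] Fk [0.53 0.29] -2.43 M [0.07 0.1  0.01] w 20.35
```

>>> step_arm(targets=[{"dx": 0.0003,"dy": 0,"dz": 0,"rx": 0,"ry": 0,"rz": 0},{"dx": 0.0006,"dy": 0,"dz": 0,"rx": 0,"ry": 0,"rz": 0},{"dx": 0.0009,"dy": 0,"dz": 0,"rx": 0,"ry": 0,"rz": 0},{"dx": 0.0012,"dy": 0,"dz": 0,"rx": 0,"ry": 0,"rz": 0},{"dx": 0.0015,"dy": 0,"dz": 0,"rx": 0,"ry": 0,"rz": 0}], gripper=0, force=10)

```text
time: 8.62
position: [0.5449, 0.0781, 0.0701]
tool_rot: [0.996, -0.084, 0.0, -0.0]
ft_force: [0.1, -0.2, -3.3]
grip_width: 0.0202
```

```bash
python3 -c "
from h import *
st()"
```

```text
t 8.62 keeper-frame tcp [524.43 167.46] z 70.08 yaw -9.59 tilt [0.02 0.04] Fk [ 0.13 -0.14] -3.31 M [0.07 0.07 0.03] w 20.18
```

Nose now ≈18.4 mm in. Fine feeling from here.

>>> step_arm(targets=[{"dx": 0.0003,"dy": 0,"dz": 0,"rx": 0,"ry": 0,"rz": 0},{"dx": 0.0005,"dy": 0,"dz": 0,"rx": 0,"ry": 0,"rz": 0},{"dx": 0.0008,"dy": 0,"dz": 0,"rx": 0,"ry": 0,"rz": 0},{"dx": 0.001,"dy": 0,"dz": 0,"rx": 0,"ry": 0,"rz": 0},{"dx": 0.0012,"dy": 0,"dz": 0,"rx": 0,"ry": 0,"rz": 0}])

```text
time: 9.25
position: [0.5461, 0.0779, 0.0701]
tool_rot: [0.997, -0.084, 0.0, -0.0]
ft_force: [-0.1, 0.7, -2.1]
grip_width: 0.0202
```

>>> step_arm(targets=[{"dx": 0.0003,"dy": 0,"dz": 0,"rx": 0,"ry": 0,"rz": 0},{"dx": 0.0005,"dy": 0,"dz": 0,"rx": 0,"ry": 0,"rz": 0},{"dx": 0.0008,"dy": 0,"dz": 0,"rx": 0,"ry": 0,"rz": 0},{"dx": 0.001,"dy": 0,"dz": 0,"rx": 0,"ry": 0,"rz": 0},{"dx": 0.001,"dy": 0,"dz": 0,"rx": 0,"ry": 0,"rz": 0}])

```text
time: 9.88
position: [0.5471, 0.0778, 0.0701]
tool_rot: [0.997, -0.084, 0.0, -0.0]
ft_force: [0.3, -0.5, -2.8]
grip_width: 0.0197
```

>>> step_arm(targets=[{"dx": 0.0003,"dy": 0,"dz": 0,"rx": 0,"ry": 0,"rz": 0},{"dx": 0.0005,"dy": 0,"dz": 0,"rx": 0,"ry": 0,"rz": 0},{"dx": 0.0008,"dy": 0,"dz": 0,"rx": 0,"ry": 0,"rz": 0},{"dx": 0.001,"dy": 0,"dz": 0,"rx": 0,"ry": 0,"rz": 0},{"dx": 0.001,"dy": 0,"dz": 0,"rx": 0,"ry": 0,"rz": 0}])

```text
time: 10.5
position: [0.5482, 0.0776, 0.0701]
tool_rot: [0.996, -0.084, 0.0, -0.0]
ft_force: [0.9, -0.0, -2.4]
grip_width: 0.0203
```

>>> step_arm(targets=[{"dx": 0.0003,"dy": 0,"dz": 0,"rx": 0,"ry": 0,"rz": 0},{"dx": 0.0005,"dy": 0,"dz": 0,"rx": 0,"ry": 0,"rz": 0},{"dx": 0.0008,"dy": 0,"dz": 0,"rx": 0,"ry": 0,"rz": 0},{"dx": 0.001,"dy": 0,"dz": 0,"rx": 0,"ry": 0,"rz": 0},{"dx": 0.001,"dy": 0,"dz": 0,"rx": 0,"ry": 0,"rz": 0}])

```text
time: 11.12
position: [0.5492, 0.0774, 0.0701]
tool_rot: [0.997, -0.084, 0.0, -0.0]
ft_force: [0.5, -0.3, -3.2]
grip_width: 0.0197
```

>>> step_arm(targets=[{"dx": 0.0003,"dy": 0,"dz": 0,"rx": 0,"ry": 0,"rz": 0},{"dx": 0.0005,"dy": 0,"dz": 0,"rx": 0,"ry": 0,"rz": 0},{"dx": 0.0008,"dy": 0,"dz": 0,"rx": 0,"ry": 0,"rz": 0},{"dx": 0.001,"dy": 0,"dz": 0,"rx": 0,"ry": 0,"rz": 0},{"dx": 0.001,"dy": 0,"dz": 0,"rx": 0,"ry": 0,"rz": 0}])

```text
time: 11.75
position: [0.5502, 0.0772, 0.0701]
tool_rot: [0.996, -0.084, 0.0, -0.0]
ft_force: [-0.4, -0.0, -2.1]
grip_width: 0.0203
```

>>> step_arm(targets=[{"dx": 0.0003,"dy": 0,"dz": 0,"rx": 0,"ry": 0,"rz": 0},{"dx": 0.0005,"dy": 0,"dz": 0,"rx": 0,"ry": 0,"rz": 0},{"dx": 0.0008,"dy": 0,"dz": 0,"rx": 0,"ry": 0,"rz": 0},{"dx": 0.001,"dy": 0,"dz": 0,"rx": 0,"ry": 0,"rz": 0},{"dx": 0.001,"dy": 0,"dz": 0,"rx": 0,"ry": 0,"rz": 0}])

```text
time: 12.38
position: [0.5512, 0.0771, 0.0701]
tool_rot: [0.997, -0.084, 0.0, -0.0]
ft_force: [0.0, -0.3, -2.4]
grip_width: 0.02
```

>>> step_arm(targets=[{"dx": 0.0003,"dy": 0,"dz": 0,"rx": 0,"ry": 0,"rz": 0},{"dx": 0.0005,"dy": 0,"dz": 0,"rx": 0,"ry": 0,"rz": 0},{"dx": 0.0008,"dy": 0,"dz": 0,"rx": 0,"ry": 0,"rz": 0},{"dx": 0.001,"dy": 0,"dz": 0,"rx": 0,"ry": 0,"rz": 0},{"dx": 0.001,"dy": 0,"dz": 0,"rx": 0,"ry": 0,"rz": 0}])

```text
time: 13.0
position: [0.5522, 0.0769, 0.0701]
tool_rot: [0.996, -0.084, 0.0, -0.0]
ft_force: [-0.7, 0.3, -2.1]
grip_width: 0.0197
```

>>> step_arm(targets=[{"dx": 0.0003,"dy": 0,"dz": 0,"rx": 0,"ry": 0,"rz": 0},{"dx": 0.0005,"dy": 0,"dz": 0,"rx": 0,"ry": 0,"rz": 0},{"dx": 0.0008,"dy": 0,"dz": 0,"rx": 0,"ry": 0,"rz": 0},{"dx": 0.001,"dy": 0,"dz": 0,"rx": 0,"ry": 0,"rz": 0},{"dx": 0.001,"dy": 0,"dz": 0,"rx": 0,"ry": 0,"rz": 0}])

```text
time: 13.62
position: [0.5532, 0.0767, 0.0701]
tool_rot: [0.996, -0.084, 0.0, -0.0]
ft_force: [-0.2, 0.0, -2.5]
grip_width: 0.02
```

```bash
python3 -c "
from h import *
st()"
```

```text
t 13.62 keeper-frame tcp [532.81 167.45] z 70.06 yaw -9.59 tilt [0.02 0.04] Fk [-0.24 -0.02] -2.55 M [ 0.09  0.08 -0.02] w 20.01
```

>>> step_arm(targets=[{"dx": 0.0003,"dy": 0,"dz": 0,"rx": 0,"ry": 0,"rz": 0},{"dx": 0.0005,"dy": 0,"dz": 0,"rx": 0,"ry": 0,"rz": 0},{"dx": 0.0008,"dy": 0,"dz": 0,"rx": 0,"ry": 0,"rz": 0},{"dx": 0.001,"dy": 0,"dz": 0,"rx": 0,"ry": 0,"rz": 0},{"dx": 0.001,"dy": 0,"dz": 0,"rx": 0,"ry": 0,"rz": 0}])

```text
time: 14.25
position: [0.5542, 0.0766, 0.0701]
tool_rot: [0.996, -0.084, 0.0, -0.0]
ft_force: [-0.4, -0.3, -2.9]
grip_width: 0.0198
```

>>> step_arm(targets=[{"dx": 0.0003,"dy": 0,"dz": 0,"rx": 0,"ry": 0,"rz": 0},{"dx": 0.0005,"dy": 0,"dz": 0,"rx": 0,"ry": 0,"rz": 0},{"dx": 0.0008,"dy": 0,"dz": 0,"rx": 0,"ry": 0,"rz": 0},{"dx": 0.001,"dy": 0,"dz": 0,"rx": 0,"ry": 0,"rz": 0},{"dx": 0.001,"dy": 0,"dz": 0,"rx": 0,"ry": 0,"rz": 0}])

```text
time: 14.88
position: [0.5552, 0.0764, 0.0701]
tool_rot: [0.996, -0.084, 0.0, -0.0]
ft_force: [0.2, 0.1, -3.1]
grip_width: 0.0201
```

>>> step_arm(targets=[{"dx": 0.0003,"dy": 0,"dz": 0,"rx": 0,"ry": 0,"rz": 0},{"dx": 0.0005,"dy": 0,"dz": 0,"rx": 0,"ry": 0,"rz": 0},{"dx": 0.0008,"dy": 0,"dz": 0,"rx": 0,"ry": 0,"rz": 0},{"dx": 0.001,"dy": 0,"dz": 0,"rx": 0,"ry": 0,"rz": 0},{"dx": 0.001,"dy": 0,"dz": 0,"rx": 0,"ry": 0,"rz": 0}])

```text
time: 15.5
position: [0.5562, 0.0762, 0.0701]
tool_rot: [0.996, -0.084, 0.0, -0.0]
ft_force: [0.3, 0.5, -2.8]
grip_width: 0.0201
```

>>> step_arm(targets=[{"dx": 0.0003,"dy": 0,"dz": 0,"rx": 0,"ry": 0,"rz": 0},{"dx": 0.0005,"dy": 0,"dz": 0,"rx": 0,"ry": 0,"rz": 0},{"dx": 0.0008,"dy": 0,"dz": 0,"rx": 0,"ry": 0,"rz": 0},{"dx": 0.001,"dy": 0,"dz": 0,"rx": 0,"ry": 0,"rz": 0},{"dx": 0.001,"dy": 0,"dz": 0,"rx": 0,"ry": 0,"rz": 0}])

```text
time: 16.12
position: [0.5572, 0.0761, 0.0701]
tool_rot: [0.996, -0.084, 0.0, -0.0]
ft_force: [-0.1, -0.0, -2.0]
grip_width: 0.02
```

>>> step_arm(targets=[{"dx": 0.0003,"dy": 0,"dz": 0,"rx": 0,"ry": 0,"rz": 0},{"dx": 0.0005,"dy": 0,"dz": 0,"rx": 0,"ry": 0,"rz": 0},{"dx": 0.0008,"dy": 0,"dz": 0,"rx": 0,"ry": 0,"rz": 0},{"dx": 0.001,"dy": 0,"dz": 0,"rx": 0,"ry": 0,"rz": 0},{"dx": 0.001,"dy": 0,"dz": 0,"rx": 0,"ry": 0,"rz": 0}])

```text
time: 16.75
position: [0.5583, 0.0759, 0.0701]
tool_rot: [0.996, -0.084, 0.0, -0.0]
ft_force: [0.2, -0.5, -3.9]
grip_width: 0.0197
```

>>> step_arm(targets=[{"dx": 0.0003,"dy": 0,"dz": 0,"rx": 0,"ry": 0,"rz": 0},{"dx": 0.0005,"dy": 0,"dz": 0,"rx": 0,"ry": 0,"rz": 0},{"dx": 0.0008,"dy": 0,"dz": 0,"rx": 0,"ry": 0,"rz": 0},{"dx": 0.001,"dy": 0,"dz": 0,"rx": 0,"ry": 0,"rz": 0},{"dx": 0.001,"dy": 0,"dz": 0,"rx": 0,"ry": 0,"rz": 0}])

```text
time: 17.38
position: [0.5591, 0.0757, 0.07]
tool_rot: [0.996, -0.084, 0.0, -0.0]
ft_force: [-0.7, 0.9, -3.0]
grip_width: 0.0198
```

```bash
python3 -c "
from h import *
st()"
```

```text
t 17.38 keeper-frame tcp [538.74 167.43] z 70.05 yaw -9.6 tilt [0.01 0.05] Fk [-0.83  0.81] -2.97 M [0.05 0.2  0.02] w 19.81
```

>>> step_arm(targets=[{"dx": 0.0002,"dy": 0,"dz": 0,"rx": 0,"ry": 0,"rz": 0},{"dx": 0.0003,"dy": 0,"dz": 0,"rx": 0,"ry": 0,"rz": 0},{"dx": 0.0005,"dy": 0,"dz": 0,"rx": 0,"ry": 0,"rz": 0},{"dx": 0.0007,"dy": 0,"dz": 0,"rx": 0,"ry": 0,"rz": 0},{"dx": 0.0007,"dy": 0,"dz": 0,"rx": 0,"ry": 0,"rz": 0}])

```text
time: 18.0
position: [0.5591, 0.0757, 0.0699]
tool_rot: [0.996, -0.084, -0.001, -0.0]
ft_force: [-2.4, 0.5, -1.9]
grip_width: 0.02
```

```bash
python3 -c "
from h import *
st()"
```

```text
t 18.0 keeper-frame tcp [538.83 167.44] z 69.95 yaw -9.6 tilt [-0.07  0.05] Fk [-2.47  0.09] -1.9 M [0.18 0.43 0.05] w 19.97
```

>>> step_arm(targets=[{"dx": 0.0008,"dy": 0,"dz": 0,"rx": 0,"ry": 0,"rz": 0},{"dx": 0.001,"dy": 0,"dz": 0,"rx": 0,"ry": 0,"rz": 0},{"dx": 0.0012,"dy": 0,"dz": 0,"rx": 0,"ry": 0,"rz": 0},{"dx": 0.0012,"dy": 0,"dz": 0,"rx": 0,"ry": 0,"rz": 0},{"dx": 0.0012,"dy": 0,"dz": 0,"rx": 0,"ry": 0,"rz": 0}])

```text
time: 18.62
position: [0.5593, 0.0757, 0.0698]
tool_rot: [0.996, -0.084, -0.002, -0.0]
ft_force: [-4.6, 1.0, 0.2]
grip_width: 0.0201
```

```bash
python3 -c "
from h import *
st()"
```

```text
t 18.62 keeper-frame tcp [538.99 167.46] z 69.75 yaw -9.59 tilt [-0.2   0.07] Fk [-4.73  0.22] 0.15 M [ 0.29  0.9  -0.04] w 20.09
```

```bash
python3 -c "
from h import *
o=telemetry.get_obs();go(o['position']-[0,0,.0008],-9.59)"
```

```text
t 18.62 pos [0.5593 0.0757 0.0698] yaw -9.59 F [-4.63  1.    0.15] w 0.0201
d mm [0.  0.  0.8] rot [-0.03  0.2  -0.  ]
```

>>> step_arm(targets=[{"dx": 0.0004,"dy": 0,"dz": 0,"rx": 0,"ry": 0.2,"rz": 0},{"dx": 0.0004,"dy": 0,"dz": 0.0004,"rx": 0,"ry": 0.2,"rz": 0},{"dx": 0.0004,"dy": 0,"dz": 0.0008,"rx": 0,"ry": 0.2,"rz": 0},{"dx": 0.0004,"dy": 0,"dz": 0.001,"rx": 0,"ry": 0.2,"rz": 0},{"dx": 0.0004,"dy": 0,"dz": 0.0012,"rx": 0,"ry": 0.2,"rz": 0}])

```text
time: 19.25
position: [0.5592, 0.0757, 0.0689]
tool_rot: [0.997, -0.084, -0.001, -0.0]
ft_force: [-6.1, 2.3, 3.3]
grip_width: 0.02
```

```bash
python3 -c "
from h import *
st()"
```

```text
t 19.25 keeper-frame tcp [538.89 167.46] z 68.9 yaw -9.58 tilt [-0.06  0.04] Fk [-6.41  1.23] 3.3 M [ 0.26  1.05 -0.03] w 20.0
```

>>> step_arm(targets=[{"dx": 0.0002,"dy": 0,"dz": 0,"rx": 0,"ry": 0.06,"rz": 0},{"dx": 0.0002,"dy": 0,"dz": 0,"rx": 0,"ry": 0.06,"rz": 0},{"dx": 0.0002,"dy": 0,"dz": 0,"rx": 0,"ry": 0.06,"rz": 0},{"dx": 0.0002,"dy": 0,"dz": 0,"rx": 0,"ry": 0.06,"rz": 0},{"dx": 0.0002,"dy": 0,"dz": 0,"rx": 0,"ry": 0.06,"rz": 0}])

```text
time: 19.88
position: [0.5592, 0.0757, 0.0689]
tool_rot: [0.997, -0.083, -0.0, -0.0]
ft_force: [-5.0, 0.5, -0.4]
grip_width: 0.0199
```

```bash
python3 -c "
from h import *
st()"
```

```text
t 19.88 keeper-frame tcp [538.91 167.47] z 68.92 yaw -9.58 tilt [-0.02  0.03] Fk [-5.01 -0.31] -0.37 M [ 0.22  0.94 -0.01] w 19.91
```

>>> step_arm(targets=[{"dx": -0.0002,"dy": 0,"dz": 0,"rx": 0,"ry": 0,"rz": 0},{"dx": -0.0002,"dy": 0,"dz": 0,"rx": 0,"ry": 0,"rz": 0},{"dx": -0.0002,"dy": 0,"dz": 0,"rx": 0,"ry": 0,"rz": 0},{"dx": -0.0002,"dy": 0,"dz": 0,"rx": 0,"ry": 0,"rz": 0},{"dx": -0.0002,"dy": 0,"dz": 0,"rx": 0,"ry": 0,"rz": 0}])

```text
time: 20.5
position: [0.5592, 0.0757, 0.0689]
tool_rot: [0.997, -0.083, -0.0, -0.0]
ft_force: [-3.9, 0.7, -1.5]
grip_width: 0.0198
```

```bash
python3 -c "
from h import *
st()
c=viewer.camera('wrist'); cv2.imwrite('pics/wrist4.png',c['img']); np.savez('wrist4.npz',**c)
st()"
```

```text
t 20.5 keeper-frame tcp [538.91 167.45] z 68.93 yaw -9.58 tilt [-0.    0.03] Fk [-3.92  0.06] -1.48 M [0.21 0.82 0.02] w 19.79
t 20.55 keeper-frame tcp [538.87 167.46] z 68.93 yaw -9.58 tilt [-0.    0.03] Fk [-3.95  0.77] -1.84 M [ 0.22  0.74 -0.  ] w 20.12
```

View pics/wrist4.png

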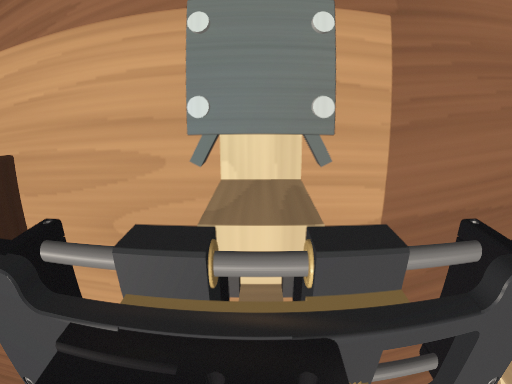

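>>> step_arm(targets=[{"dx": 0,"dy": 0,"dz": 0,"rx": 0,"ry": 0,"rz": 0},{"dx": 0,"dy": 0,"dz": 0,"rx": 0,"ry": 0,"rz": 0},{"dx": 0,"dy": 0,"dz": 0,"rx": 0,"ry": 0,"rz": 0},{"dx": 0,"dy": 0,"dz": 0,"rx": 0,"ry": 0,"rz": 0},{"dx": 0,"dy": 0,"dz": 0,"rx": 0,"ry": 0,"rz": 0}], gripper=0.8)

```text
time: 21.18
position: [0.5594, 0.0757, 0.069]
tool_rot: [0.997, -0.083, 0.0, -0.0]
ft_force: [-0.5, 0.6, -0.1]
grip_width: 0.0618
```

```bash
python3 -c "
from h import *
st()
c=viewer.camera('wrist'); cv2.imwrite('pics/wrist5.png',c['img']); np.savez('wrist5.npz',**c)
a=np.load('wrist4.npz');d=cv2.absdiff(a['img'],c['img']).max(-1)[80:225,150:360];print('changed px',(d>25).sum())"
```

```text
t 21.18 keeper-frame tcp [539.12 167.47] z 68.99 yaw -9.58 tilt [0.03 0.02] Fk [-0.58  0.47] -0.08 M [0.03 0.09 0.02] w 61.84
changed px 314
```

View pics/wrist5.png

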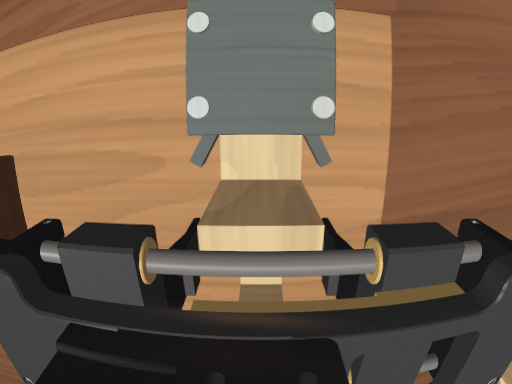

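>>> step_arm(targets=[{"dx": 0,"dy": 0,"dz": -0.01,"rx": 0,"ry": 0,"rz": 0},{"dx": 0,"dy": 0,"dz": -0.035,"rx": 0,"ry": 0,"rz": 0},{"dx": 0,"dy": 0,"dz": -0.07,"rx": 0,"ry": 0,"rz": 0},{"dx": 0,"dy": 0,"dz": -0.11,"rx": 0,"ry": 0,"rz": 0},{"dx": 0,"dy": 0,"dz": -0.13,"rx": 0,"ry": 0,"rz": 0}])

```text
time: 21.85
position: [0.5603, 0.0757, 0.202]
tool_rot: [0.997, -0.083, 0.002, -0.0]
ft_force: [-0.2, -0.6, -0.2]
grip_width: 0.0696
```

>>> step_arm(targets=[{"dx": -0.02,"dy": 0,"dz": -0.01,"rx": 0,"ry": 0,"rz": 0},{"dx": -0.05,"dy": 0,"dz": -0.01,"rx": 0,"ry": 0,"rz": 0},{"dx": -0.08,"dy": 0,"dz": -0.01,"rx": 0,"ry": 0,"rz": 0},{"dx": -0.1,"dy": 0,"dz": -0.01,"rx": 0,"ry": 0,"rz": 0},{"dx": -0.1,"dy": 0,"dz": -0.01,"rx": 0,"ry": 0,"rz": 0}])

```text
time: 22.48
position: [0.4602, 0.0926, 0.2121]
tool_rot: [0.997, -0.083, 0.002, -0.0]
ft_force: [-0.5, -0.8, -0.7]
grip_width: 0.0697
```

Run:
```python
from h import *
st()
for n in ('wrist','side','top'):
    c=viewer.camera(n); cv2.imwrite(f'pics/{n}6.png',c['img']); np.savez(f'{n}6.npz',**c)
    if n=='wrist': w=c
hsv=cv2.cvtColor(w['img'],cv2.COLOR_BGR2HSV); S=hsv[...,1].astype(int)
```

```text
t 22.48 keeper-frame tcp [438.5  167.67] z 212.14 yaw -9.53 tilt [0.25 0.01] Fk [-0.4  -0.86] -0.74 M [ 0.09 -0.02 -0.01] w 69.68
```

View pics/wrist6.png

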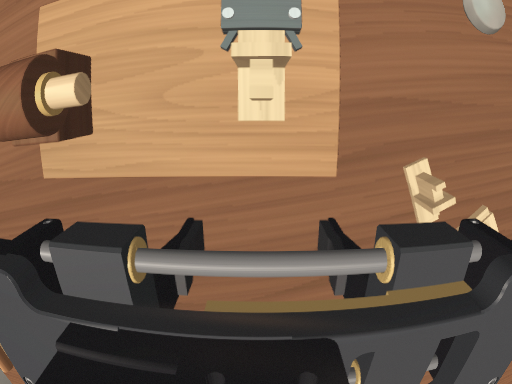

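View pics/side6.png

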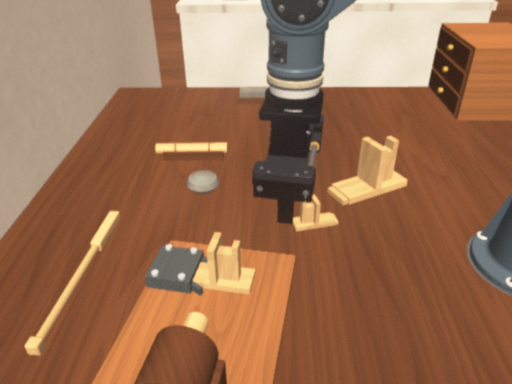

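Run:
```python
from h import *
c=np.load('wrist6.npz'); hsv=cv2.cvtColor(c['img'],cv2.COLOR_BGR2HSV); S=hsv[...,1].astype(int)
y=np.radians(-9.55); B=np.c_[[np.cos(y),np.sin(y)],[-np.sin(y),np.cos(y)]]
for r in range(72,122,6):
    u=np.nonzero(S[r,225:300]<104)[0]+225
    if len(u): print(r,(frays(c,[[u[0]-.5,r],[u[-1]+.5,r]],.032)[:,:2]@B*1000).round(1).tolist())
a=np.load('side0.npz');b=np.load('side6.npz'); d=cv2.absdiff(a['img'],b['img']).max(-1)
for n,(x0,y0,x1,y1) in dict(stone=(183,166,222,196),bamboo=(150,138,232,156),reamer=(22,205,124,356),keeper=(144,240,195,294)).items(): print(n,(d[y0:y1,x0:x1]>30).sum())
print(robot.hand_in())
```

```text
72 [[552.1, 192.9], [552.2, 142.7]]
78 [[545.5, 192.9], [545.6, 142.7]]
84 [[538.9, 192.9], [539.0, 142.7]]
90 [[532.4, 192.9], [532.4, 142.7]]
96 [[525.8, 192.9], [525.9, 142.6]]
102 [[519.3, 193.0], [519.4, 142.6]]
108 [[512.8, 193.0], [512.8, 142.5]]
114 [[506.3, 193.1], [506.3, 142.5]]
120 [[499.7, 193.1], [499.8, 142.4]]
stone 0
bamboo 0
reamer 0
keeper 15
the job is handed in; nothing more can be done
None
```

The middle-sized steady is standing on the baseboard with its toe in the keeper, against the depth stop. The job is handed in.

- **Feeling for the stop:** I carried the steady over and slid it into the pocket just clear of the board, in steps of about 1 mm. It met a firm resistance about 33 mm inside the mouth.
- **Push on the stop:** The highest reading at the end of any step was 6.4 N along the pocket. That was while I was also setting the steady down on the board. The stop is said to yield at about 12 N, and the steady advanced no more than about 0.2 mm after contact.
- **Letting go:** I set it on the board with about 4 N still pushing forward and opened the jaws. The view before and after showed no shift, and I backed the arm off.
- **Last checks:** The foot is parallel to the keeper to within about 0.1° and centred to within about 0.2 mm. The steady is upright.
- **Bystanders:** The side view shows no change at the stone, bamboo or reamer. The few changed pixels near the keeper fit the steady now being there. I did not compare the gauge numerically; it was partly behind the arm in the last side view.
- **Time:** The job took about 23 s of the 48 s allowed.

No check failed. The top and wrist cameras did disagree by about 1.5 mm on where the keeper's centre line lies; I used the wrist view.

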